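Run the serving-hatch shutter from its key switch

TASK

Run the serving-hatch shutter from its hold-to-run key switch: take the shutter key (the one with the tall rectangular head) from the key rack, work it past the sticky tumblers until it is fully home in the control station's switch, turn it a quarter turn clockwise against its spring and hold it there for about five seconds. Finish while still holding the key home and turned, since the shutter stops as soon as the key springs back. Leave the other two keys in the rack, do not push the steel pan or the jar about, and do not press the emergency stop.

Things in the scene. Friction and masses are not known exactly. Their poses are not given: they have to be found in the camera images.
- shutter_key: The shutter key, 30 g, loose, blade-down in a slot of the rack. Black plastic head, a rectangle 28 mm wide (x), 9 mm thick (y), 40 mm tall: the biggest of the three heads. Origin: centre of the head's flat underside (the shoulder), where the blade begins; z points up through the head. Reversible: the key fits the switch either way round (half a turn about z).
- key_tip (a point): Tip of the shutter key's steel blade, 30 mm below the key's origin on the key's own z axis. The blade is 10 mm wide (key x) and 3 mm thick (key y), with shallow V cuts in both edges; its last 5 mm narrow to a tip 3 mm by 1.4 mm.
- key_rack: Fixed folded-steel key rack, 226 mm long (y), 60 mm deep (x), flat top 55 mm above the counter. Origin: centre of its underside. Three slots 12 mm (x) by 5 mm (y) through the 4 mm top plate at y = -60, 0, +60 mm, x = 0; each holds a key, shoulder on the plate, key axes parallel to the rack's. Which key is where varies.
- keyway (a point): Centre of the keyway's mouth in the face of the switch's cylinder, 75 mm above the counter; the frame turns with the cylinder, z up. The keyway, 11 mm (x) by 4 mm (y) with a 2 mm bevelled lead-in, goes straight down. The key is fully home when its shoulder meets the face (key origin at this point); until within about 1.5 mm of that, a locking pin stops the cylinder turning.
- tumblers (a point): On the keyway's axis, 13 mm below the face (hidden): two sprung, sticky tumblers in the keyway's ends. The blade meets them with its shoulder 18 and 9 mm above the face; pushed straight they hold up to 20 N. Worked from side to side (0.7 mm along the keyway, 0.05 rad of yaw each way, by turns with short pushes) it slips past at 4 to 9 N. A locking pin adds 1 to 3 N in the last 5 mm.
- key_switch (a joint): Turn of the switch's cylinder about the vertical, rad: 0 at rest, positive clockwise seen from above, hard stop at 1.571 (a quarter turn). A spring returns it to 0 (0.036 N m at 0, 0.083 N m at the stop). The key has play in the keyway: the key itself must be turned 0.1 to 0.2 rad further than the cylinder.
- station: Fixed grey control station on the counter, 76 mm (x) by 170 mm (y), 65 mm high, origin at the centre of its underside. On its lid: the round steel key switch, 31 mm across, at y = +50 mm; a white pilot lamp in the middle, 15 mm tall; the emergency-stop mushroom at y = -52 mm, 22 mm tall.
- estop (a joint): Travel of the emergency-stop mushroom (36 mm across), m: 0 untouched, 0.006 fully pressed.
- fridge_key: Another key in the rack: all steel, round flat head 25 mm across, 30 mm tall with its collar. Origin at its shoulder.
- locker_key: Another key in the rack: small rectangular head 18 mm wide, 8 mm thick, 20 mm tall. Origin at its shoulder.
- gn_pan: Steel gastronorm pan, 162 mm (x) by 176 mm (y) over its rim, 65 mm high, on the counter beyond the work. Origin: centre of its underside.
- jar: Glass jar with a screw lid, 80 mm across, 110 mm high, on the counter. Origin: centre of its underside.
Not all that is in view belongs to the job. Leave any orange or purple look-alike of the station alone.

How it is judged (in metres and radians):
On the way, in this order (a step that is already met when the one before it is completed fails the run):
1. the shutter key is fully home in the key switch, not yet turned (z of shutter_key in the frame of keyway between -0.003 and 0.0025 m and horizontal distance between shutter_key and keyway below 0.003 m and angle between shutter_key's own z axis and vertical below 0.12 rad and angle between the x axis of shutter_key and the x axis of keyway, either way round below 0.35 rad and value of joint key_switch below 0.3 rad), for 0.1 s.
2. the key, fully home, is turned a quarter clockwise and held there for 4.5 s (z of shutter_key in the frame of keyway between -0.003 and 0.0025 m and horizontal distance between shutter_key and keyway below 0.003 m and angle between shutter_key's own z axis and vertical below 0.12 rad and angle between the x axis of shutter_key and the x axis of keyway, either way round below 0.35 rad and value of joint key_switch above 1.4 rad), for 4.5 s.
At the end, for the whole second after the job is handed in: The gripper holds the shutter key (over 2 N), fully home (shoulder within 2.5 mm of the face, 3 mm of the axis, upright), the switch turned beyond 1.4 rad, the emergency stop unpressed, the other keys moved under 15 mm, pan and jar under 30 mm (all of step 2 and contact force between the fingers and shutter_key above 2 N and value of joint estop below 0.003 m and distance of each of fridge_key, locker_key from where it was at the start of the episode below 0.015 m and distance of each of gn_pan, jar from where it was at the start of the episode below 0.03 m); the arm keeps its last pose, push and grip.
It fails at once if the emergency stop is pressed (3 mm or more) (value of joint estop above 0.003 m).
It fails at once if one of the other keys is taken or knocked out of the rack (moved over 15 mm) (distance of any of fridge_key, locker_key from where it was at the start of the episode above 0.015 m).
It fails at once if the pan or the jar is shoved (moved over 30 mm) (distance of any of gn_pan, jar from where it was at the start of the episode above 0.03 m).
It also fails if it takes over 70 s, if anything falls off the work surface, if the arm or the gripper's body presses on something with over 40 N, if the wrist force passes 120 N, or if a joint passes its speed limit or range.

ROBOT

A 7-joint arm with a two-finger parallel gripper is mounted at the origin on the work surface. World frame = base frame: x ahead of the robot, y to its left, z up, the work surface at z = 0. Lengths are in mm, angles in rad, forces in N, time in s.
With the tool pointing down it reaches from about 400 to 875 mm from the base axis. Payload 4.4 kg.
Tool frame: the origin (TCP) lies on the centre line of the jaws, within the pads' length; the fingertips stand 25 mm ahead of it and the grasp point (between the pads) lies 6 mm ahead of it (ctrl.finger_overhang is the distance from the TCP to the fingertips, in mm); z points along the fingers, y is the line along which they close (so a half turn about z gives the same grasp; the last joint's range is limited). The gripper opens to 85 mm and grips with 20 to 120 N. Pads are 22 mm wide; open, the fingers measure 114 mm over their backs; the gripper's body (76 mm by 85 mm) begins 54 mm behind the grasp point. The pads swing forward as they close: fully open they stand 13 mm farther back than shut.
Start: joints at [-1.216, 0.628, 0.038, 1.517, -0.027, 0.996, -0.02], TCP at [265.498, 593.32, 256.313] pointing down, gripper open.
Joint ranges: [-3.06, 3.06], [-0.37, 2.12], [-1.25, 1.32], [0.18, 2.47], [-1.1, 4.24], [0.23, 1.98], [-2.94, 2.94]. Speed limits (rad/s): [2.57, 2.57, 3.14, 3.14, 3.14, 3.14, 3.14].

INTERFACE

Orientations are given as [roll, pitch, yaw] about the fixed x, y, z axes, in that order (R = Rz(yaw) Ry(pitch) Rx(roll)).
In Python, from cell import ctrl gives the robot as it stands. The module is installed in compiled form; this text tells all that it offers.
- The arm moves only by the tool play_rows, never from a script. Its argument "targets" is a list of rows, each a list of 5 numbers: the closure, from 0 (fully open) to 1 (shut), then the shift along the tool's x, y, z in cm, then the turn about the tool's z in degrees. In form: [[gripper, dx, dy, dz, spin], ...]. A call has 1 to 10 rows; each row is the pose to reach, as a shift and turn from the pose commanded when the call began, along the tool's axes at that moment; what a row does not reach only later rows make up. A row lasts 1/10 s, in which the tool goes at most 50 mm and 8.59 degrees, less where a joint would pass 70% of its speed; a pose out of reach is approached as far as the arm can. A call with a gripper value outside its range is refused whole. The fingers move at their own pace and stop on an object; the grip force is fixed at half the most. Time passes only in rows, so rows that repeat a pose let the fingers close. It gives the time, the measured TCP pose, the force, the opening and the grip force at its end, in the units of the state.
- ctrl.read_state(): the state, without advancing time (a new reading comes with each control period).
- ctrl.get_image(name): name is "scene" or "top"; returns (picture, depth): 400x640x3 uint8, red, green, blue; 400x640 float32, mm along the optical axis (not along the pixel's ray), 0 where there is no reading.
- ctrl.calibration(name): a dict with "vfov" (degrees; the focal length in pixels is half the picture's height over the tangent of half this angle, whatever the lens; pixels are square), "cx", "cy" (the principal point, pixels), "extrinsics" (4x4, takes a point from camera to world coordinates). Camera axes: x right, y down, z forward; pixel columns grow to the right and rows downward; lengths in mm; the calibration is good to about 2 mm. A picture is of the moment at which its call begins. calibration takes no time and is no camera call.
- ctrl.finish_job(): hands the job in; it is judged then, once.
Trained networks look in the newest picture that a camera, given by its name, has taken for a name from the list of things; names that differ only in an ending like _2 or _b are one class to them, and where a whole thing is asked for, a point or a joint stands for the part that bears it (a point fixed in the world has none). Each returns a list of dicts, best first, with "confidence" (0 to 1); they miss things now and then, are a little off and sometimes report something else, mostly with a low value. They report only what shows in the picture. A call takes as long as a camera call. They do not tell look-alikes from the thing itself.
- ctrl.search_frame(camera, name): "bbox" ([left, top, right, bottom] in pixels, round what is visible of it).
- ctrl.trace(camera, name): "pixels" (400x640 bool, what is visible of it) and "bbox" ([left, top, right, bottom] in pixels, round what is visible of it).
The state is a dict: "clock": time; "qpos": joint angles; "qd": joint speeds; "tau": joint torques, N m; "eef_pos": TCP position; "tool_rot": TCP orientation; "force": force on the tool from outside, world axes, zero at the start; "torque": the same for the moment, N m; "width": finger opening in mm; "gripper_force": force on a finger pad.
Only numpy, scipy, OpenCV 4.12 (cv2) and the standard library are available. Lean on these libraries where they do the work, as an engineer would, in place of code of your own. Each camera call takes 0.05 s, during which the arm holds its last target. There are 200 camera calls.

## Working session

There is one attempt and no reset: what is moved stays moved. The work goes in short steps, Python scripts to look and compute and a tool call to move; the robot and the scene stay as the last step left them, time stands still between calls to the robot, and variables do not carry over. Pictures are saved under pics/ and viewed, at most 10 in all, crops included, and the job is handed in when it is done.

Besides the shell and the picture viewer there is one more tool, called after "Emit:" by a JSON object that holds its "name" and its "arguments", one argument or row to a line. play_rows: Moves the arm, as the interface text tells. Its arguments: {"type":"object","properties":{"targets":{"type":"array"}},"required":["targets"]}

```bash
mkdir -p pics
cat > h.py <<'E'
import numpy as np,cv2
from cell import ctrl
def pts(cam,d,mask=None):
    c=ctrl.calibration(cam);f=200/np.tan(np.radians(c['vfov']/2))
    v,u=np.nonzero((d>0)&(mask if mask is not None else True))
    z=d[v,u];P=np.c_[(u-c['cx'])/f*z,(v-c['cy'])/f*z,z]
    E=np.array(c['extrinsics']);return P@E[:3,:3].T+E[:3,3],np.c_[u,v]
E
python3 - <<'E'
from h import *
for cam in('scene','top'):
    im,d=ctrl.get_image(cam);cv2.imwrite(f'pics/{cam}0.png',im[:,:,::-1])
    np.savez(f'{cam}0.npz',im=im,d=d)
    c=ctrl.calibration(cam);print(cam,c['vfov'],np.round(c['extrinsics'],3).tolist())
    for n in('shutter_key','fridge_key','locker_key','key_rack','station','keyway','gn_pan','jar'):
        for r in ctrl.trace(cam,n)[:3]:
            m=r['pixels']; P,_=pts(cam,d,m)
            print(n,round(r['confidence'],2),np.round(r['bbox']).tolist(),np.round(np.median(P,0),1) if len(P) else None, np.round(P.max(0)) if len(P) else '')
s=ctrl.read_state();print(s)
E
```

```text
scene 44.860520127114256 [[-0.693, 0.534, -0.484, 1115.908], [0.721, 0.502, -0.478, 574.672], [-0.013, -0.68, -0.733, 982.231], [0.0, 0.0, 0.0, 1.0]]
shutter_key 0.67 [417.0, 242.0, 424.0, 262.0] [475.5 260.1  85.6] [485. 263.  99.]
fridge_key 0.45 [395.0, 237.0, 403.0, 248.0] [474.7 198.5  75.6] [486. 201.  88.]
locker_key 0.4 [377.0, 225.0, 380.0, 234.0] [477.4 139.4  70. ] [486. 142.  79.]
key_rack 0.72 [354.0, 221.0, 442.0, 289.0] [476.7 216.1  55.5] [509. 311.  79.]
station 0.95 [332.0, 150.0, 387.0, 210.0] [363.3 -24.1  64.6] [402.  63.  91.]
station 0.79 [274.0, 111.0, 337.0, 154.0] [ 332.  -277.7   62.7] [ 362. -184.   94.]
station 0.7 [159.0, 169.0, 222.0, 225.0] [ 727.4 -301.9   65. ] [ 764. -215.   93.]
keyway 0.56 [285.0, 170.0, 295.0, 177.0] [ 495.3 -156.6   75.6] [ 505. -146.   79.]
keyway 0.53 [366.0, 173.0, 373.0, 180.0] [357.2   5.6  76.1] [369.  19.  81.]
gn_pan 0.84 [218.0, 209.0, 313.0, 302.0] [699.6 -36.2  20.5] [793.  69.  71.]
jar 0.86 [435.0, 287.0, 480.0, 348.0] [564.2 416.6  89.1] [584. 451. 117.]
top 47.984617230478555 [[0.012, -0.978, 0.208, 246.198], [-1.
[... 963 characters left out ...]
[583. 489. 117.]
{'clock': 0.9, 'qpos': array([-1.21578764,  0.62834474,  0.03851786,  1.51737725, -0.02697943,
        0.99631188, -0.01997199]), 'qd': array([ 0.00073674, -0.00175307, -0.00065392,  0.00087   , -0.00032787,
        0.00031467, -0.00247276]), 'tau': array([ 3.77803849e-05, -5.63251555e+01,  1.22553326e+00, -1.93784469e+01,
        1.09286257e-02,  1.48999068e-03, -9.60440218e-06]), 'eef_pos': array([265.52473268, 593.32195578, 256.35688949]), 'tool_rot': array([ 3.14151544e+00, -1.29856004e-05,  2.72078422e+00]), 'force': array([-0.84464851,  0.16902841,  0.99388181]), 'torque': array([-0.00849116, -0.00485196, -0.05954757]), 'gripper_force': 0.0, 'width': 85.56153062975048}
```

View pics/top0.png

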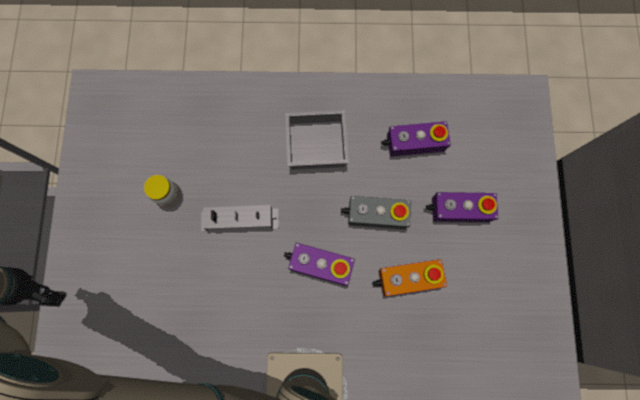

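View pics/scene0.png

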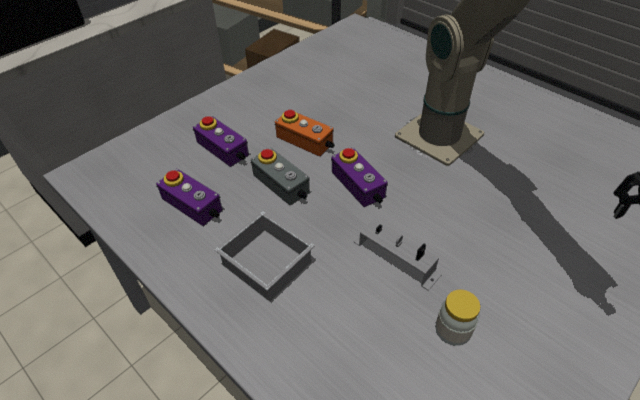

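The tall black head, my shutter key choice, is at top (213,215). The round fridge key is at (237,215) and the small locker key at (257,215). In the scene view they are at (421,252), (399,241) and (378,229).
Switch candidates in the top view are grey (363,209), purple (304,258), (451,204) and (404,136), and orange (397,280). I choose the grey one, which is at (290,174) in the scene view. Next I'll measure and check one crop.

Run:
```python
from h import *
def rect(P): 
    r=cv2.minAreaRect(P[:,:2].astype(np.float32)); return [np.round(x,2).tolist() for x in r]
for cam in('scene','top'):
    z=np.load(cam+'0.npz');P,uv=pts(cam,z['d'])
    im=z['im'];col=im[uv[:,1],uv[:,0]].astype(int)
    near=lambda x,y,r:np.hypot(P[:,0]-x,P[:,1]-y)<r
    R=P[near(477,198,135)&(abs(P[:,2]-55)<3)];print(cam,'rack top',rect(R),len(R),np.median(R[:,2]))
    for n,c in(('sh',(476,260)),('fr',(475,199)),('lo',(477,140))):
        q=P[near(*c,25)&(P[:,2]>60)];print(n,len(q),q.mean(0).round(1),rect(q),q[:,2].max().round(1))
    m=near(495,-205,120);L=P[m&(abs(P[:,2]-65)<2.5)];print('lid',rect(L),len(L),np.median(L[:,2]))
    s=P[near(494,-157,22)&(abs(P[:,2]-75)<3)];print('switch',len(s),cv2.minEnclosingCircle(s[:,:2].astype(np.float32)),s.mean(0).round(1),((s.max(0)+s.min(0))/2).round(1))
    red=m&(P[:,2]>76)&(col[:,0]>120)&(col[:,1]<70);print('estop',P[red].mean(0).round(1),((P[red].max(0)+P[red].min(0))/2).round(1))
z=np.load('scene0.npz')['im'];y=np.load('top0.npz')['im']
f=lambda im,u,v:cv2.resize(im[v-30:v+30,u-40:u+40],(400,300),interpolation=cv2.INTER_CUBIC)
a=np.vstack([np.hstack([f(z,400,250),f(z,285,175)]),np.hstack([f(y,240,215),f(y,375,210)])])
cv2.imwrite('pics/crop.png',a[:,:,::-1])
```

```text
scene rack top [[471.79, 196.91], [64.09, 191.87], 2.44] 1219 55.795121441710194
sh 104 [473.7 259.2  83.2] [[476.6, 258.86], [42.26, 11.56], 12.55] 98.8
fr 50 [474.8 197.9  74.9] [[477.1, 191.59], [26.95, 22.63], 17.94] 87.7
lo 45 [477.1 140.   69.3] [[473.48, 143.64], [37.52, 27.47], 49.63] 79.0
lid [[493.43, -203.69], [171.23, 77.12], 86.29] 574 65.6207767948062
switch 58 ((496.4518737792969, -154.03768920898438), 14.495156288146973) [ 495.6 -153.8   74.9] [ 495.6 -154.1   75. ]
estop [ 490.4 -255.9   88.2] [ 490.4 -256.1   88.7]
top rack top [[473.4, 197.81], [60.91, 190.54], 2.74] 974 55.41538351486224
sh 64 [468.7 256.4  86.8] [[473.0, 259.25], [39.22, 21.4], 11.98] 100.2
fr 35 [471.9 197.   73.2] [[476.56, 200.41], [35.94, 28.36], 59.66] 87.5
lo 36 [474.9 140.2  69.4] [[474.7, 142.16], [36.9, 36.42], 56.82] 79.7
lid [[492.42, -204.51], [169.83, 76.24], 86.52] 752 65.18795279316896
switch 67 ((495.7374267578125, -154.8670654296875), 15.227714538574219) [ 496.  -155.5   75. ] [ 495.5 -154.7   74.8]
estop [ 489.1 -256.5   88. ] [ 490.1 -256.2   87.7]
```

View pics/crop.png

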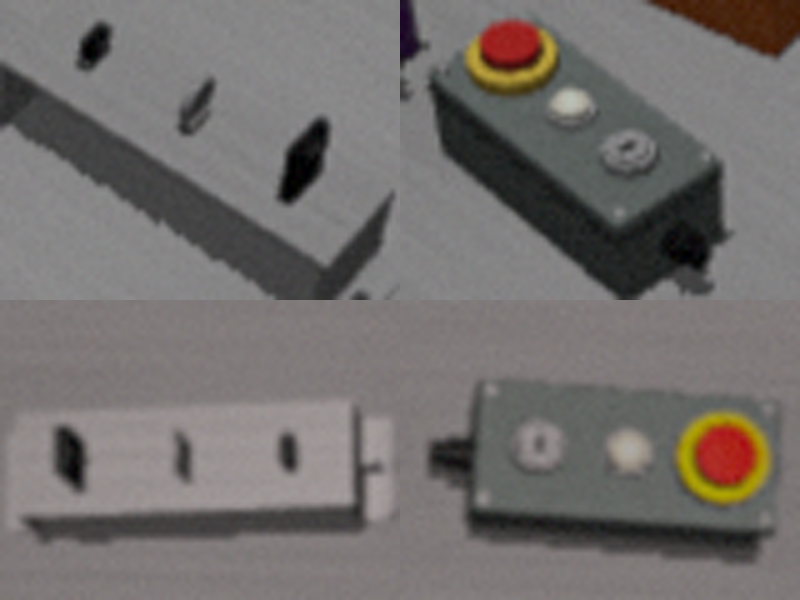

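The crop confirms it: the tall rectangular black head is at the +y end of the rack, and the grey station's keyway runs along world x. Next is a helper for converting moves, then the approach.

```bash
cat >> h.py <<'E'
def row(x,y,z,yawdeg,cur=None):
    s=ctrl.read_state() if cur is None else cur
    from scipy.spatial.transform import Rotation as R
    M=R.from_euler('xyz',s['tool_rot']).as_matrix()
    d=M.T@(np.array([x,y,z])-s['eef_pos'])/10
    sp=-(yawdeg-np.degrees(s['tool_rot'][2])); sp=(sp+180)%360-180
    print('row',np.round(d,3).tolist(),round(sp,2),'q7',round(s['qpos'][6],2),'yaw',np.degrees(s['tool_rot'][2]).round(2),'eef',s['eef_pos'].round(1),'F',s['force'].round(1),'w',round(s['width'],1),'gf',round(s['gripper_force'],1),'t',s['clock'])
E
python3 -c "
from h import *
row(470.3,257.8,160,182.6)"
```

```text
row [-32.397, -22.261, 9.634] -26.71 q7 -0.02 yaw 155.89 eef [265.5 593.3 256.4] F [-0.8  0.2  1. ] w 85.6 gf 0.0 t 0.9
```

Emit:
{"name": "play_rows", "arguments": {
  "targets": [
    [0.5, -16, -11, 3, -13],
    [0.5, -32.4, -22.3, 6, -26.7],
    [0.5, -32.4, -22.3, 9.6, -26.7],
    [0.5, -32.4, -22.3, 9.6, -26.7],
    [0.5, -32.4, -22.3, 9.6, -26.7],
    [0.5, -32.4, -22.3, 9.6, -26.7],
    [0.5, -32.4, -22.3, 9.6, -26.7],
    [0.5, -32.4, -22.3, 9.6, -26.7],
    [0.5, -32.4, -22.3, 9.6, -26.7],
    [0.5, -32.4, -22.3, 9.6, -26.7]
  ]
}}

```text
clock: 1.9
eef_pos: [471.1, 255.3, 159.9]
tool_rot: [-3.141, -0.0, -3.101]
force: [-1.0, 0.4, 0.2]
width: 42.5
gripper_force: 0.0
```

```bash
python3 -c "
from h import *
row(470.3,257.8,85,182.6)"
```

```text
row [0.068, 0.258, 7.494] -0.27 q7 0.97 yaw -177.67 eef [471.1 255.3 159.9] F [-1.   0.4  0.2] w 42.5 gf 0.0 t 1.9
```

Emit:
{"name": "play_rows", "arguments": {
  "targets": [
    [0.5, 0, 0, 1, 0],
    [0.5, 0, 0, 1, 0],
    [0.5, 0, 0, 1, 0]
  ]
}}

```text
clock: 2.2
eef_pos: [469.1, 259.0, 150.1]
tool_rot: [3.141, -0.001, -3.093]
force: [1.1, 0.2, 0.1]
width: 42.7
gripper_force: 0.0
```

Run:
```python
from h import *
row(470.3,257.8,85,182.6)
im,d=ctrl.get_image('scene');cv2.imwrite('pics/s1.png',cv2.resize(im[150:310,290:546],(768,480),interpolation=cv2.INTER_CUBIC)[:,:,::-1])
```

```text
row [-0.118, -0.133, 6.515] 0.16 q7 0.96 yaw -177.24 eef [469.1 259.  150.1] F [1.1 0.2 0.1] w 42.7 gf 0.0 t 2.2
```

View pics/s1.png

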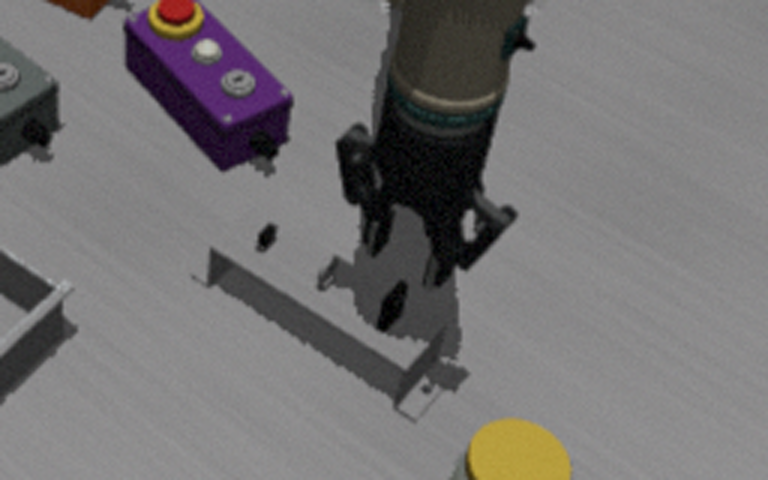

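The fingers straddle the tall key head (crop 392,305), and the neighbouring keys are clear of them. I'll descend and grip.

Emit:
{"name": "play_rows", "arguments": {
  "targets": [
    [0.5, 0, -0.05, 2, 0],
    [0.5, 0, -0.05, 4, 0],
    [0.5, 0, -0.05, 5.5, 0],
    [0.5, 0, -0.05, 6.5, 0],
    [0.5, 0, -0.05, 6.5, 0],
    [0.5, 0, -0.05, 6.5, 0]
  ]
}}

```text
clock: 2.85
eef_pos: [470.2, 257.4, 85.6]
tool_rot: [3.141, 0.0, -3.096]
force: [-0.1, -0.0, 0.1]
width: 42.7
gripper_force: 0.0
```

Emit:
{"name": "play_rows", "arguments": {
  "targets": [
    [1, 0, 0, 0, 0],
    [1, 0, 0, 0, 0],
    [1, 0, 0, 0, 0],
    [1, 0, 0, 0, 0],
    [1, 0, 0, 0, 0],
    [1, 0, 0, 0, 0],
    [1, 0, 0, 0, 0]
  ]
}}

```text
clock: 3.55
eef_pos: [470.6, 257.1, 86.1]
tool_rot: [3.141, 0.001, -3.097]
force: [-1.0, -0.4, 5.3]
width: 8.2
gripper_force: 58.9
```

Emit:
{"name": "play_rows", "arguments": {
  "targets": [
    [1, 0, 0, -1, 0],
    [1, 0, 0, -2.5, 0],
    [1, 0, 0, -5, 0],
    [1, 0, 0, -8, 0],
    [1, 0, 0, -8, 0],
    [1, 0, 0, -8, 0]
  ]
}}

```text
clock: 4.15
eef_pos: [470.4, 257.0, 166.2]
tool_rot: [3.141, 0.002, -3.097]
force: [-0.1, -0.2, -0.6]
width: 8.4
gripper_force: 58.6
```

Run:
```python
from h import *
row(496,-154.3,150,176.5)
for cam in('scene','top'):
    im,d=ctrl.get_image(cam);np.savez(cam+'1.npz',im=im,d=d)
    for r in ctrl.trace(cam,'shutter_key')[:2]:
        P,_=pts(cam,d,r['pixels']);print(cam,r['confidence'],r['bbox'],P.mean(0).round(1),P.min(0).round(1),P.max(0).round(1))
im=np.load('scene1.npz')['im']
cv2.imwrite('pics/s2.png',cv2.resize(im[150:270,340:500],(800,600),interpolation=cv2.INTER_CUBIC)[:,:,::-1])
```

```text
row [-0.698, -41.204, 1.592] 6.08 q7 0.97 yaw -177.42 eef [470.4 257.  166.2] F [-0.1 -0.2 -0.6] w 8.4 gf 58.6 t 4.15
scene 0.57 [420.0, 225.3, 427.3, 242.7] [481.  258.2 155.4] [470.1 254.3 117.4] [486.5 261.7 177.3]
top 0.52 [357.5, 206.3, 366.4, 213.4] [ 495.7 -154.8   75.5] [ 485.5 -163.4   69.5] [ 503.9 -146.2   81.9]
```

View pics/s2.png

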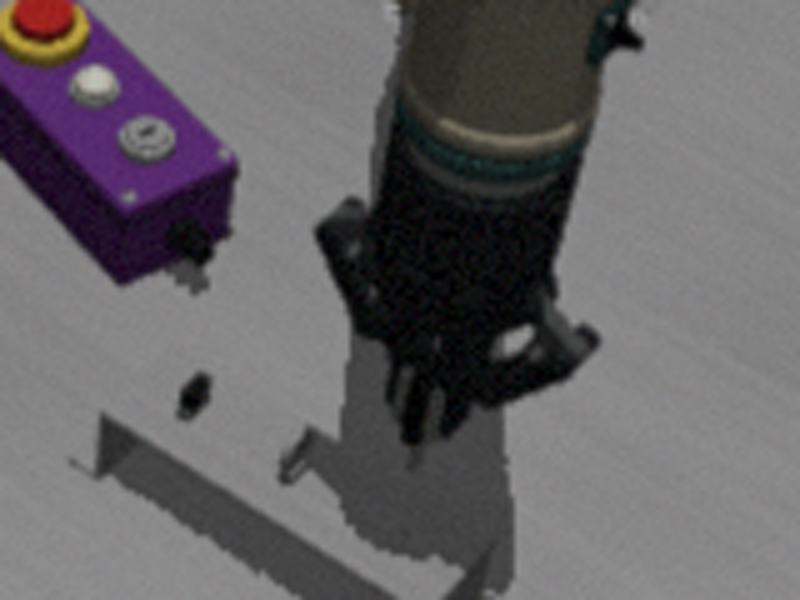

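The key is held blade down, with the blade visible at (415,458), and both other keys are still in the rack. Next I'll measure the blade offset from the depth data.

Run:
```python
from h import *
for cam in('scene','top'):
    d=np.load(cam+'1.npz')['d'];P,uv=pts(cam,d)
    near=np.hypot(P[:,0]-471,P[:,1]-257)<25
    for lo,hi in((103,120),(120,134),(134,142),(142,150)):
        q=near&(P[:,2]>lo)&(P[:,2]<hi)
        if q.sum():print(cam,lo,q.sum(),P[q].mean(0).round(1),P[q].min(0).round(1),P[q].max(0).round(1))
```

```text
scene 103 10 [470.3 257.3 113.2] [464.3 254.6 103.2] [475.1 258.9 119.6]
scene 120 8 [471.1 257.7 124.6] [463.4 256.3 121.8] [475.2 258.8 127.6]
scene 134 4 [482.1 258.4 140.5] [481.4 254.3 139.4] [482.7 261.7 141.8]
scene 142 21 [480.1 259.7 146.6] [473.9 245.5 142.5] [484.3 272.5 149.8]
top 134 2 [457.5 256.9 136.7] [456.5 253.7 134.4] [458.4 260.  139. ]
top 142 4 [458.5 250.9 145.7] [454.6 247.2 144.1] [460.2 254.8 148.7]
```

Emit:
{"name": "play_rows", "arguments": {
  "targets": [
    [1, 0, -10, 0, 1.5],
    [1, -0.3, -20, 0, 3],
    [1, -0.5, -30, 0, 4.5],
    [1, -0.7, -41.2, 0, 6.1],
    [1, -0.7, -41.2, 0.5, 6.1],
    [1, -0.7, -41.2, 1, 6.1],
    [1, -0.7, -41.2, 1.6, 6.1],
    [1, -0.7, -41.2, 1.6, 6.1],
    [1, -0.7, -41.2, 1.6, 6.1],
    [1, -0.7, -41.2, 1.6, 6.1]
  ]
}}

```text
clock: 5.35
eef_pos: [494.8, -157.2, 148.2]
tool_rot: [-3.141, -0.002, 3.075]
force: [-0.2, 1.5, -0.6]
width: 8.4
gripper_force: 58.8
```

Emit:
{"name": "play_rows", "arguments": {
  "targets": [
    [1, 0, 0, 0, 0],
    [1, 0, 0, 0, 0],
    [1, 0, 0, 0, 0]
  ]
}}

```text
clock: 5.65
eef_pos: [496.0, -152.1, 149.4]
tool_rot: [3.141, -0.0, 3.084]
force: [0.6, 0.9, -0.2]
width: 8.2
gripper_force: 58.8
```

Run:
```python
from h import *
row(496,-154.3,137,176.5)
for cam in('scene','top'):
    im,d=ctrl.get_image(cam);P,uv=pts(cam,d);np.savez(cam+'2.npz',im=im,d=d)
    near=np.hypot(P[:,0]-496,P[:,1]+154.5)<25
    for lo,hi in((88,104),(104,118),(118,126),(126,134),(134,142)):
        q=near&(P[:,2]>lo)&(P[:,2]<hi)
        if q.sum():print(cam,lo,q.sum(),P[q].mean(0).round(1),P[q].min(0).round(1),P[q].max(0).round(1))
im=np.load('scene2.npz')['im'];cv2.imwrite('pics/s3.png',cv2.resize(im[110:200,230:350],(800,600),interpolation=cv2.INTER_CUBIC)[:,:,::-1])
```

```text
row [-0.009, -0.22, 1.239] 0.19 q7 1.62 yaw 176.69 eef [ 496.  -152.1  149.4] F [ 0.6  0.9 -0.2] w 8.2 gf 58.8 t 5.65
scene 88 11 [ 494.  -151.9   97.6] [ 489.4 -154.2   88.9] [ 499.4 -149.7  103.6]
scene 104 13 [ 495.7 -151.2  110.4] [ 488.7 -153.4  106. ] [ 500.5 -146.9  115.9]
scene 118 5 [ 505.7 -149.6  124.4] [ 503.1 -153.6  123.6] [ 508.3 -143.9  125.6]
scene 126 13 [ 505.6 -149.3  130.5] [ 498.2 -163.4  126.3] [ 510.5 -137.   133.8]
scene 134 25 [ 503.5 -143.4  138.2] [ 492.5 -164.4  134.4] [ 509.9 -132.2  141.2]
top 126 2 [ 486.5 -142.1  130.8] [ 486.1 -143.7  128.9] [ 486.9 -140.6  132.7]
top 134 4 [ 489.9 -138.3  137. ] [ 488.  -140.4  135.9] [ 490.8 -134.9  137.8]
```

View pics/s3.png

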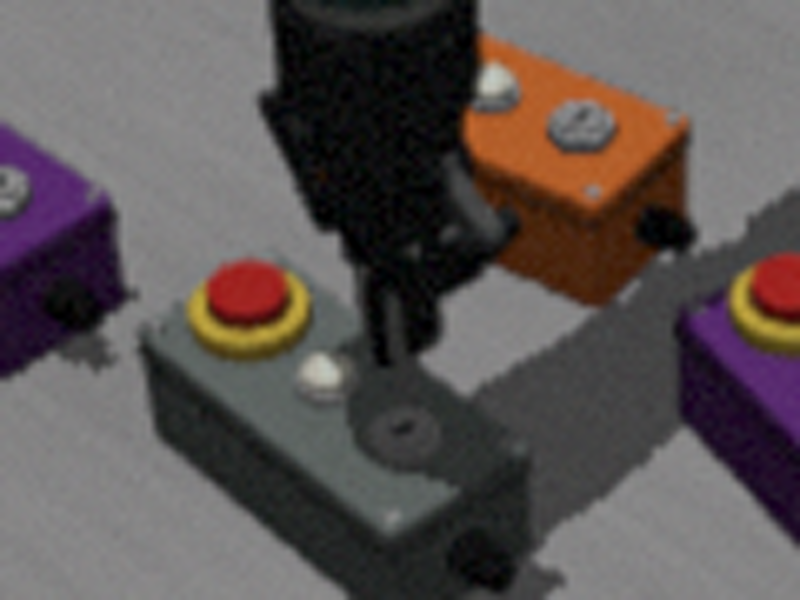

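The blade is seen 1.1 mm to -x and 0.5 mm to +y of the TCP; the switch face is at crop (400,435). I'll correct for that and lower into the lead-in.

Emit:
{"name": "play_rows", "arguments": {
  "targets": [
    [1, -0.1, -0.03, 0.5, 0.2],
    [1, -0.1, -0.03, 1.0, 0.2],
    [1, -0.1, -0.03, 1.2, 0.2],
    [1, -0.1, -0.03, 1.2, 0.2],
    [1, -0.1, -0.03, 1.2, 0.2],
    [1, -0.1, -0.03, 1.2, 0.2],
    [1, -0.1, -0.03, 1.2, 0.2]
  ]
}}

```text
clock: 6.45
eef_pos: [496.8, -154.8, 137.4]
tool_rot: [-3.142, 0.0, 3.077]
force: [-0.0, 0.8, -0.0]
width: 7.9
gripper_force: 58.8
```

Run:
```python
from h import *
row(497,-154.7,126,176.5)
```

```text
row [-0.02, 0.01, 1.142] -0.22 q7 1.61 yaw 176.28 eef [ 496.8 -154.8  137.4] F [-0.   0.8 -0. ] w 7.9 gf 58.8 t 6.45
```

Emit:
{"name": "play_rows", "arguments": {
  "targets": [
    [1, 0, 0, 0.15, 0],
    [1, 0, 0, 0.3, 0],
    [1, 0, 0, 0.45, 0],
    [1, 0, 0, 0.6, 0],
    [1, 0, 0, 0.6, 0]
  ]
}}

```text
clock: 6.95
eef_pos: [496.6, -154.8, 131.0]
tool_rot: [-3.142, -0.0, 3.077]
force: [-0.4, 0.1, 0.3]
width: 8.2
gripper_force: 58.8
```

Emit:
{"name": "play_rows", "arguments": {
  "targets": [
    [1, 0, 0, 0.1, 0],
    [1, 0, 0, 0.2, 0],
    [1, 0, 0, 0.3, 0],
    [1, 0, 0, 0.4, 0],
    [1, 0, 0, 0.5, 0],
    [1, 0, 0, 0.5, 0]
  ]
}}

```text
clock: 7.55
eef_pos: [496.8, -155.0, 126.2]
tool_rot: [-3.141, 0.0, 3.077]
force: [0.1, -2.8, -1.2]
width: 7.9
gripper_force: 58.7
```

Run:
```python
from h import *
row(497,-154.7,126,176.5);print(ctrl.read_state()['torque'].round(3))
```

```text
row [-0.022, 0.034, 0.02] -0.22 q7 1.61 yaw 176.28 eef [ 496.8 -155.   126.2] F [ 0.1 -2.8 -1.2] w 7.9 gf 58.7 t 7.55
[-0.526 -0.011  0.005]
```

Emit:
{"name": "play_rows", "arguments": {
  "targets": [
    [1, 0.07, -0.03, 0.1, 2.9],
    [1, 0.07, -0.03, 0.2, 2.9],
    [1, -0.07, -0.03, 0.2, -2.9],
    [1, -0.07, -0.03, 0.3, -2.9],
    [1, 0.07, -0.03, 0.3, 2.9],
    [1, 0.07, -0.03, 0.4, 2.9],
    [1, -0.07, -0.03, 0.4, -2.9],
    [1, -0.07, -0.03, 0.5, -2.9],
    [1, 0, -0.03, 0.5, 0],
    [1, 0, -0.03, 0.5, 0]
  ]
}}

```text
clock: 8.55
eef_pos: [496.0, -155.0, 121.0]
tool_rot: [3.142, -0.001, 3.075]
force: [-2.8, -1.7, 0.3]
width: 8.4
gripper_force: 58.9
```

Run:
```python
from h import *
row(497,-155,106,176.5);print(ctrl.read_state()['torque'].round(3))
```

```text
row [-0.102, 0.007, 1.495] -0.31 q7 1.6 yaw 176.19 eef [ 496. -155.  121.] F [-2.8 -1.7  0.3] w 8.4 gf 58.9 t 8.55
[-0.476  0.548  0.006]
```

Emit:
{"name": "play_rows", "arguments": {
  "targets": [
    [1, 0.09, -0.02, 0.1, 2.9],
    [1, 0.09, -0.02, 0.2, 2.9],
    [1, -0.05, -0.02, 0.2, -2.9],
    [1, -0.05, -0.02, 0.35, -2.9],
    [1, 0.09, -0.02, 0.35, 2.9],
    [1, 0.09, -0.02, 0.5, 2.9],
    [1, -0.05, -0.02, 0.5, -2.9],
    [1, -0.05, -0.02, 0.65, -2.9],
    [1, 0.02, -0.02, 0.65, 0],
    [1, 0.02, -0.02, 0.65, 0]
  ]
}}

```text
clock: 9.55
eef_pos: [496.5, -155.2, 114.9]
tool_rot: [-3.142, 0.0, 3.075]
force: [-2.3, -1.5, 3.5]
width: 8.2
gripper_force: 59.5
```

Run:
```python
from h import *
row(497,-155,106,176.5);print(ctrl.read_state()['torque'].round(3))
```

```text
row [-0.05, 0.025, 0.885] -0.29 q7 1.6 yaw 176.21 eef [ 496.5 -155.2  114.9] F [-2.3 -1.5  3.5] w 8.2 gf 59.5 t 9.55
[-0.467  0.629 -0.023]
```

Emit:
{"name": "play_rows", "arguments": {
  "targets": [
    [1, 0.09, -0.02, 0.05, 2.9],
    [1, 0.09, -0.02, 0.15, 2.9],
    [1, -0.05, -0.02, 0.15, -2.9],
    [1, -0.05, -0.02, 0.25, -2.9],
    [1, 0.09, -0.02, 0.25, 2.9],
    [1, 0.09, -0.02, 0.35, 2.9],
    [1, -0.05, -0.02, 0.35, -2.9],
    [1, -0.05, -0.02, 0.45, -2.9],
    [1, 0.02, -0.02, 0.45, 0],
    [1, 0.02, -0.02, 0.45, 0]
  ]
}}

```text
clock: 10.55
eef_pos: [496.9, -155.7, 110.5]
tool_rot: [-3.141, 0.001, 3.075]
force: [-1.3, -2.3, 4.5]
width: 8.7
gripper_force: 59.5
```

Run:
```python
from h import *
row(497,-155,106,176.5);print(ctrl.read_state()['torque'].round(3))
```

```text
row [-0.003, 0.074, 0.447] -0.3 q7 1.6 yaw 176.2 eef [ 496.9 -155.7  110.5] F [-1.3 -2.3  4.5] w 8.7 gf 59.5 t 10.55
[-0.571  0.255 -0.029]
```

Emit:
{"name": "play_rows", "arguments": {
  "targets": [
    [1, 0.06, -0.02, 0.1, 2],
    [1, 0.06, -0.02, 0.15, 2],
    [1, -0.05, -0.02, 0.2, -2],
    [1, -0.05, -0.02, 0.25, -2],
    [1, 0.05, -0.02, 0.3, 2],
    [1, 0.05, -0.02, 0.35, 2],
    [1, 0, -0.02, 0.4, 0],
    [1, 0, -0.02, 0.4, 0],
    [1, 0, -0.02, 0.4, 0]
  ]
}}

```text
clock: 11.45
eef_pos: [496.9, -155.3, 106.3]
tool_rot: [3.141, 0.001, 3.078]
force: [1.2, 0.1, 1.4]
width: 8.3
gripper_force: 59.3
```

Run:
```python
from h import *
row(497,-155,105,176.5);print(ctrl.read_state()['torque'].round(3))
im,d=ctrl.get_image('scene');cv2.imwrite('pics/s4.png',cv2.resize(im[125:215,230:350],(800,600),interpolation=cv2.INTER_CUBIC)[:,:,::-1])
```

```text
row [-0.012, 0.026, 0.129] -0.15 q7 1.6 yaw 176.35 eef [ 496.9 -155.3  106.3] F [1.2 0.1 1.4] w 8.3 gf 59.3 t 11.45
[-0.064 -0.243  0.015]
```

View pics/s4.png

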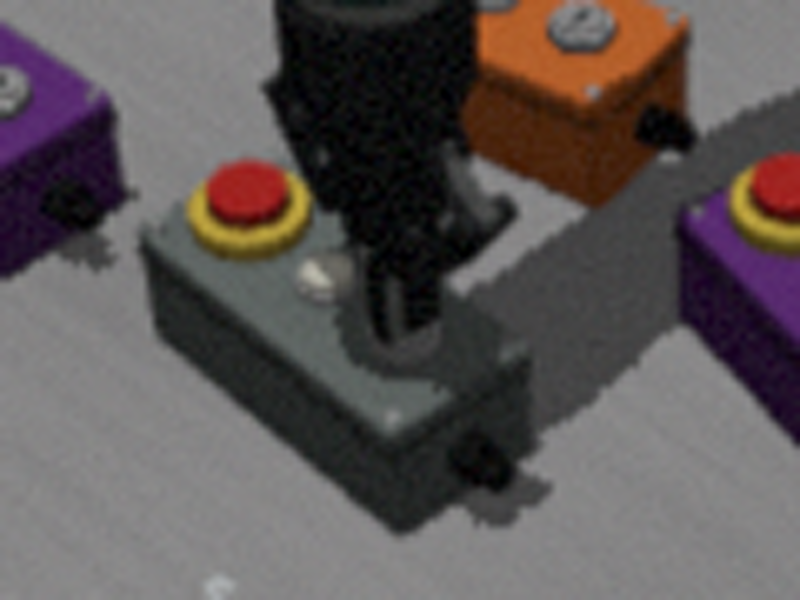

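The key is in the switch with its head just at the face (395,335), and the mushroom is clear. I'll push until the shoulder contact shows in the force.

Emit:
{"name": "play_rows", "arguments": {
  "targets": [
    [1, 0, 0, 0.05, 1],
    [1, 0, 0, 0.1, -1],
    [1, 0, 0, 0.15, 1],
    [1, 0, 0, 0.2, 0],
    [1, 0, 0, 0.2, 0],
    [1, 0, 0, 0.2, 0]
  ]
}}

```text
clock: 12.1
eef_pos: [496.9, -155.4, 105.9]
tool_rot: [-3.141, 0.002, 3.077]
force: [-2.2, 1.1, 17.1]
width: 8.2
gripper_force: 61.8
```

The shoulder is on the face: the TCP stopped at 105.9 mm with 17 N, as predicted. I'll ease the push a little and then turn clockwise.

Emit:
{"name": "play_rows", "arguments": {
  "targets": [
    [1, 0, 0, -0.06, 0],
    [1, 0, 0, -0.06, 0],
    [1, 0.01, -0.02, -0.06, 8],
    [1, 0.02, -0.03, -0.06, 16],
    [1, 0.03, -0.04, -0.06, 24],
    [1, 0.05, -0.05, -0.06, 32],
    [1, 0.06, -0.06, -0.06, 40],
    [1, 0.08, -0.06, -0.06, 48],
    [1, 0.08, -0.06, -0.06, 48]
  ]
}}

```text
clock: 13.0
eef_pos: [496.3, -156.6, 106.0]
tool_rot: [3.141, 0.002, 2.235]
force: [-0.8, -0.6, 10.4]
width: 8.3
gripper_force: 60.7
```

Run:
```python
from h import *
row(497,-155,105,176.5);print(ctrl.read_state()['torque'].round(3))
```

```text
row [0.081, 0.154, 0.096] -48.43 q7 1.06 yaw 128.07 eef [ 496.3 -156.6  106. ] F [-0.8 -0.6 10.4] w 8.3 gf 60.7 t 13.0
[-0.235  0.128  0.094]
```

Emit:
{"name": "play_rows", "arguments": {
  "targets": [
    [1, 0.01, -0.02, 0, 8],
    [1, 0.02, -0.03, 0, 16],
    [1, 0.03, -0.04, 0, 24],
    [1, 0.05, -0.05, 0, 32],
    [1, 0.06, -0.06, 0, 40],
    [1, 0.08, -0.06, 0, 47],
    [1, 0.09, -0.06, 0, 52],
    [1, 0.09, -0.06, 0, 52],
    [1, 0.09, -0.06, 0, 52]
  ]
}}

```text
clock: 13.9
eef_pos: [495.1, -156.9, 105.9]
tool_rot: [3.139, 0.001, 1.331]
force: [-1.2, -1.4, 10.8]
width: 7.8
gripper_force: 60.7
```

Run:
```python
from h import *
row(497,-155,105,176.5);print(ctrl.read_state()['torque'].round(3))
```

```text
row [0.228, 0.142, 0.095] -100.27 q7 0.47 yaw 76.23 eef [ 495.1 -156.9  105.9] F [-1.2 -1.4 10.8] w 7.8 gf 60.7 t 13.9
[-0.37   0.137  0.086]
```

Emit:
{"name": "play_rows", "arguments": {
  "targets": [
    [1, 0, 0, 0, 1.5],
    [1, 0, 0, 0, 3],
    [1, 0, 0, 0, 3]
  ]
}}

```text
clock: 14.2
eef_pos: [495.1, -156.8, 105.9]
tool_rot: [3.139, 0.001, 1.278]
force: [-1.5, -0.9, 10.9]
width: 8.3
gripper_force: 60.8
```

Run:
```python
from h import *
row(497,-155,105,176.5);print(ctrl.read_state()['torque'].round(3))
```

```text
row [0.232, 0.132, 0.095] -103.25 q7 0.43 yaw 73.25 eef [ 495.1 -156.8  105.9] F [-1.5 -0.9 10.9] w 8.3 gf 60.8 t 14.2
[-0.368  0.151  0.265]
```

The torque stepped up to 0.27 N m, so the cylinder is at its hard stop. Holding now.

Emit:
{"name": "play_rows", "arguments": {
  "targets": [
    [1, 0, 0, 0, 0],
    [1, 0, 0, 0, 0],
    [1, 0, 0, 0, 0],
    [1, 0, 0, 0, 0],
    [1, 0, 0, 0, 0],
    [1, 0, 0, 0, 0],
    [1, 0, 0, 0, 0],
    [1, 0, 0, 0, 0],
    [1, 0, 0, 0, 0],
    [1, 0, 0, 0, 0]
  ]
}}

```text
clock: 15.2
eef_pos: [495.1, -156.8, 106.0]
tool_rot: [3.139, 0.001, 1.279]
force: [-0.4, -1.8, 11.1]
width: 8.3
gripper_force: 60.8
```

Emit:
{"name": "play_rows", "arguments": {
  "targets": [
    [1, 0, 0, 0, 0],
    [1, 0, 0, 0, 0],
    [1, 0, 0, 0, 0],
    [1, 0, 0, 0, 0],
    [1, 0, 0, 0, 0],
    [1, 0, 0, 0, 0],
    [1, 0, 0, 0, 0],
    [1, 0, 0, 0, 0],
    [1, 0, 0, 0, 0],
    [1, 0, 0, 0, 0]
  ]
}}

```text
clock: 16.2
eef_pos: [495.1, -156.8, 106.0]
tool_rot: [3.139, 0.001, 1.279]
force: [-1.6, -1.6, 10.4]
width: 8.2
gripper_force: 60.8
```

Emit:
{"name": "play_rows", "arguments": {
  "targets": [
    [1, 0, 0, 0, 0],
    [1, 0, 0, 0, 0],
    [1, 0, 0, 0, 0],
    [1, 0, 0, 0, 0],
    [1, 0, 0, 0, 0],
    [1, 0, 0, 0, 0],
    [1, 0, 0, 0, 0],
    [1, 0, 0, 0, 0],
    [1, 0, 0, 0, 0],
    [1, 0, 0, 0, 0]
  ]
}}

```text
clock: 17.2
eef_pos: [495.1, -156.9, 106.0]
tool_rot: [3.139, 0.001, 1.279]
force: [-1.6, -0.7, 10.8]
width: 8.2
gripper_force: 60.8
```

Emit:
{"name": "play_rows", "arguments": {
  "targets": [
    [1, 0, 0, 0, 0],
    [1, 0, 0, 0, 0],
    [1, 0, 0, 0, 0],
    [1, 0, 0, 0, 0],
    [1, 0, 0, 0, 0],
    [1, 0, 0, 0, 0],
    [1, 0, 0, 0, 0],
    [1, 0, 0, 0, 0],
    [1, 0, 0, 0, 0],
    [1, 0, 0, 0, 0]
  ]
}}

```text
clock: 18.2
eef_pos: [495.1, -156.8, 106.0]
tool_rot: [3.139, 0.001, 1.279]
force: [-0.6, -1.8, 10.1]
width: 8.1
gripper_force: 60.8
```

Emit:
{"name": "play_rows", "arguments": {
  "targets": [
    [1, 0, 0, 0, 0],
    [1, 0, 0, 0, 0],
    [1, 0, 0, 0, 0],
    [1, 0, 0, 0, 0],
    [1, 0, 0, 0, 0],
    [1, 0, 0, 0, 0],
    [1, 0, 0, 0, 0],
    [1, 0, 0, 0, 0],
    [1, 0, 0, 0, 0],
    [1, 0, 0, 0, 0]
  ]
}}

```text
clock: 19.2
eef_pos: [495.0, -156.9, 105.9]
tool_rot: [3.139, 0.001, 1.279]
force: [-0.5, -1.0, 11.1]
width: 8.2
gripper_force: 60.8
```

Emit:
{"name": "play_rows", "arguments": {
  "targets": [
    [1, 0, 0, 0, 0],
    [1, 0, 0, 0, 0],
    [1, 0, 0, 0, 0],
    [1, 0, 0, 0, 0],
    [1, 0, 0, 0, 0],
    [1, 0, 0, 0, 0],
    [1, 0, 0, 0, 0],
    [1, 0, 0, 0, 0],
    [1, 0, 0, 0, 0],
    [1, 0, 0, 0, 0]
  ]
}}

```text
clock: 20.2
eef_pos: [495.1, -156.9, 106.0]
tool_rot: [3.139, 0.001, 1.279]
force: [-0.4, -1.3, 11.6]
width: 8.2
gripper_force: 60.8
```

Run:
```python
from h import *
row(497,-155,105,176.5);print(ctrl.read_state()['torque'].round(3))
im,d=ctrl.get_image('scene');cv2.imwrite('pics/s5.png',cv2.resize(im[125:215,230:350],(800,600),interpolation=cv2.INTER_CUBIC)[:,:,::-1])
```

```text
row [0.234, 0.131, 0.098] -103.22 q7 0.43 yaw 73.28 eef [ 495.1 -156.9  106. ] F [-0.4 -1.3 11.6] w 8.2 gf 60.8 t 20.2
[-0.366  0.194  0.266]
```

View pics/s5.png

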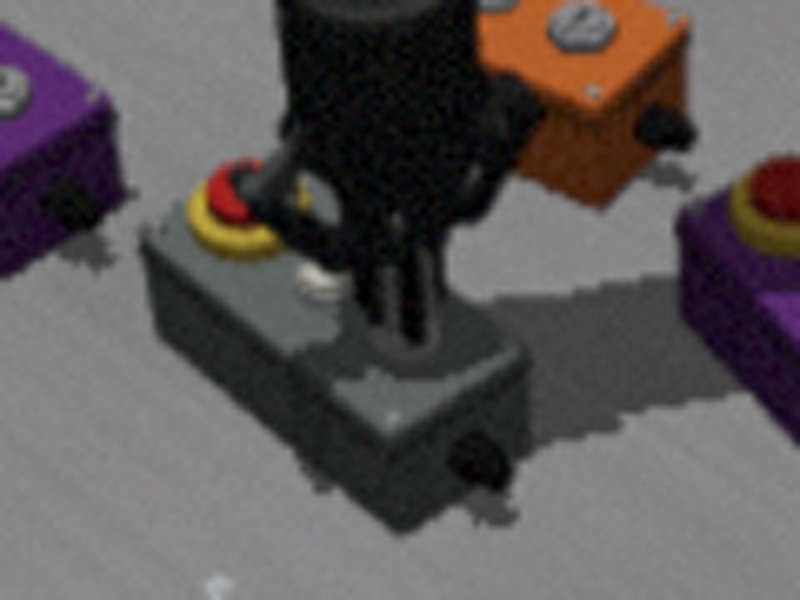

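The head is turned a quarter and seated on the face (405,335). The gripper knuckle only occludes the mushroom in this view. The turn has held for 6 s with steady torque, so I'm handing it in.

```bash
python3 -c "
from cell import ctrl
print(ctrl.finish_job())"
```

```text
the job is handed in; nothing more can be done
None
```

I handed the job in with the shutter key fully home in the grey station's switch, turned clockwise to its hard stop, held there for 6 s and still gripped. The hand-in returned no verdict.

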